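# Roll the tin onto the scanner glass, barcode down

## Robot

A 6-joint arm with a two-finger parallel gripper is mounted at the origin on the work surface. World frame = base frame: x ahead of the robot, y to its left, z up, the work surface at z = 0. Lengths are in m, angles in degrees, forces in N, time in s.
With the tool pointing down it reaches from about 0.4 to 0.925 m from the base axis. Payload 12.5 kg.
Tool frame: the origin (TCP) lies at the very end of the fingers, on their centre line; the grasp point (between the pads) lies 19 mm behind it (robot.grip_depth is the distance from the TCP to the grasp point, in m); z points along the fingers, y is the direction in which the jaws open and shut (so a half turn about z gives the same grasp; the last joint's range is limited). The gripper opens to 95 mm and grips with 3 to 60 N. Pads are 20 mm wide; open, the fingers measure 119 mm over their backs; the gripper's body (75 mm by 180 mm) begins 59 mm behind the grasp point.
Start: joints at [68.033, 28.126, 89.318, -0, 62.55, -6.05], TCP at [0.171, 0.601, 0.215] pointing down, gripper open.
Joint ranges: [-177.58, 177.58], [-47.91, 125.51], [2.72, 160], [-65.01, 245.01], [3.68, 167.84], [-153.87, 153.87]. Speed limits (degrees/s): [127.2, 127.2, 159.86, 180, 180, 180].

## Interface

Orientations are given as [roll, pitch, yaw] about the fixed x, y, z axes, in that order (R = Rz(yaw) Ry(pitch) Rx(roll)).
In Python, from station import robot, vision, models gives the robot as it stands.
- The arm moves only by the tool apply_moves, never from a script. Its argument "deltas" is a list of rows, each an object with "claw": the closure, from 0 (fully open) to 1 (shut); "dp": the shift along the world's x, y, z scaled (see below), a list of three; "delta_rot": the turn, a rotation vector about the world's x, y, z scaled (see below), a list of three. In form: [{"claw": claw, "dp": [x, y, z], "delta_rot": [wx, wy, wz]}, ...]. A call has 1 to 20 rows; each row shifts and turns the commanded pose from where the row before left it; what a row does not reach is not made up. The controller multiplies each number of a shift by 0.03 m and each number of a turn by 0.12 rad. A row lasts 1/12 s, in which the tool goes at most 41.7 mm and 7.16 degrees, less where a joint would pass 70% of its speed; a pose out of reach is approached as far as the arm can. A call with a number of a shift or a turn outside -1 to 1 is refused whole. A call with a gripper value outside its range is refused whole. The fingers move at their own pace and stop on an object; the grip force is fixed at half the most. Time passes only in rows, so rows that do not move let the fingers close. It gives the time, the measured TCP pose, the force and the opening at its end, in the units of the state.
- robot.get_obs(): the state, without advancing time (a new reading comes with each control period).
- vision.get_image(name): name is "scene" or "top" or "wrist"; returns (picture, depth): 480x640x3 uint8, blue, green, red; 480x640 float32, m along the optical axis (not along the pixel's ray), 0 where there is no reading.
- vision.camera_info(name): a dict with "fovy" (degrees; the focal length in pixels is half the picture's height over the tangent of half this angle, whatever the lens; pixels are square), "cx", "cy" (the principal point, pixels), "camera_from_world" (4x4, takes a point from world to camera coordinates); the wrist camera has in their place "tool_from_camera" (4x4, takes a point from camera to tool coordinates, whose origin is the TCP and whose axes are the flange's). Camera axes: x right, y down, z forward; pixel columns grow to the right and rows downward; lengths in m; the calibration is good to about 2 mm. A picture is of the moment at which its call begins: read the wrist's pose just before it. camera_info takes no time and is no camera call.
- robot.finish_job(): hands the job in, once; it reports no verdict.
Trained networks look in the newest picture that a camera, given by its name, has taken for a name from the list of things; names that differ only in an ending like _2 or _b are one class to them, and where a whole thing is asked for, a point or a joint stands for the part that bears it (a point fixed in the world has none). Each returns a list of dicts, best first, with "score" (0 to 1); they miss things now and then, are a little off and sometimes report something else, mostly with a low value. They report only what shows in the picture. A call takes as long as a camera call. They do not tell look-alikes from the thing itself.
- models.search_frame(camera, thing): "xy" ([column, row] in pixels, amid what is visible of it).
The state is a dict: "time_s": time; "joint_pos": joint angles; "dq": joint speeds; "tau": joint torques, N m; "tool_pos": TCP position; "orientation": TCP orientation; "ft_force": force on the tool from outside, world axes, zero at the start; "wrist_torque": the same for the moment, N m; "width": opening from 0.0 (shut) to 1.0 (fully open).
Only numpy, scipy, OpenCV 4.12 (cv2) and the standard library are available. Lean on these libraries where they do the work, as an engineer would, in place of code of your own. Each camera call takes 0.05 s, during which the arm holds its last target.

## Task

A tin of milk powder lies on its side on the pharmacy counter beside the built-in scanner, with its barcode up. Using only fingertips on the top of the tin, roll it half a turn onto the scanner so that it comes to rest with the barcode face down on the dark glass. Do not lift, tip or shove it from low down, and leave the other goods on the counter where they stand.

Things in the scene. Friction and masses are not known exactly. Their poses are not given: they have to be found in the camera images.
- tin: lying milk-powder tin, diameter 100 mm, 125 mm long, about 0.5 kg: cream label with a barcode, a grey front panel opposite it, white overcap on one end. Rolls freely, with slight rolling resistance; half a turn is 157 mm of travel. Origin at its centre, 50 mm above the counter; x along the cylinder's axis; z from the centre out through the barcode's middle: up at the start, down when done
- barcode (a point): middle of the barcode, on the curved surface of the lying tin, 50 mm from its axis; the printed bars measure 36 mm along the tin and 24 mm round it. Axes as tin
- scanner: in-counter scanner, flush with the counter: steel frame 200 x 200 mm round a dark glass 152 x 152 mm. Origin in the middle of the glass, at counter height; z up, x and y along the sides of the glass, x away from the robot. The tin starts 150 to 185 mm off to its +y or -y side, its axis within 7 degrees of the scanner's x, so it rolls nearly along y
- syrup: amber bottle with a white cap, standing, 52 mm in diameter, 115 mm high, on the side of the scanner where the lying tin is not, 150 to 185 mm from the middle of the glass; leave alone. Origin at the centre of its foot
- tin_upright: a second tin of the same kind, standing upright beyond the scanner, 100 mm in diameter, 125 mm high; leave alone. Origin at the centre of its foot
- carton_flat: flat medicine carton 55 x 125 x 26 mm beyond the scanner; leave alone. Origin at the centre of its underside
- carton_small: small medicine carton 45 x 85 x 22 mm on the robot's side of the scanner; leave alone. Origin at the centre of its underside
- pill_jar: white pill jar 44 mm in diameter, 75 mm high, on the robot's side of the scanner; leave alone. Origin at the centre of its foot
- tablet_tube: slim standing tablet tube 30 mm in diameter, 134 mm high, beyond the scanner; leave alone. Origin at the centre of its foot
There are look-alikes about, which are no part of the job. What is shaped like the tin but red is not meant.

How it is judged (in metres and radians):
At the end, for the whole second after the job is handed in: The tin lies at rest on its side on the counter with its barcode facing down within 20 degrees and the middle of the barcode on the glass, within 60 mm of the glass's middle along the scanner's x and 64 mm along its y; the other goods stand upright as before, within 30 mm of where they stood (angle between tin's own z axis and vertical above 2.79 rad and x of barcode in the frame of scanner between -0.06 and 0.06 m and y of barcode in the frame of scanner between -0.064 and 0.064 m and height (world z) of tin below 0.055 m and linear speed of tin below 0.01 m/s and angular speed of tin below 0.15 rad/s and not (distance of any of syrup, tin_upright, carton_flat, carton_small, pill_jar, tablet_tube from where it was at the start of the episode above 0.03 m or angle between any of syrup, tin_upright, pill_jar, tablet_tube's own z axis and vertical above 0.5 rad)); the robot touches nothing.
It fails at once if the tin is lifted: its centre rises more than 15 mm (height (world z) of tin above 0.065 m).
It fails at once if the tin is tipped up on end: its axis leaves the level by more than 17 degrees (angle between tin's own x axis and vertical below 1.27 rad or angle between tin's own x axis and vertical above 1.87 rad).
It fails at once if the fingers push the tin low down, the grasp point below 68 mm (tips at or below the tin's mid-height) (contact force between the fingers and tin above 0.5 N and height (world z) of the grasp point below 0.068 m).
It fails at once if one of the other goods is moved more than 30 mm or knocked over (distance of any of syrup, tin_upright, carton_flat, carton_small, pill_jar, tablet_tube from where it was at the start of the episode above 0.03 m or angle between any of syrup, tin_upright, pill_jar, tablet_tube's own z axis and vertical above 0.5 rad).
It also fails if it takes over 54 s, if anything falls off the work surface, if the arm or the gripper's body presses on something with over 40 N, if the wrist force passes 120 N, or if a joint passes its speed limit or range.

## Working session

There is one attempt and no reset: what is moved stays moved. The work goes in short steps, Python scripts to look and compute and a tool call to move; the robot and the scene stay as the last step left them, time stands still between calls to the robot, and variables do not carry over. Pictures are saved under pics/ and viewed, and the job is handed in when it is done.

Besides the shell and the picture viewer there is one more tool, called after "Emit:" by a JSON object that holds its "api" and its "payload", one argument or row to a line. apply_moves: Moves the arm, as the interface text tells. Shifts and turns lie within -1 to 1; 1 stands for 0.03 m of shift or 0.12 rad of turn. Its arguments: {"type":"object","properties":{"deltas":{"type":"array","items":{"type":"object","properties":{"claw":{"type":"number"},"dp":{"type":"array","items":{"type":"number"}},"delta_rot":{"type":"array","items":{"type":"number"}}}}}},"required":["deltas"]}

```bash
ls; mkdir -p pics; cat > h.py <<'E'
import numpy as np, cv2
from station import robot, vision, models
def proj_inv(name,u,v,d=None,z=None):
    c=vision.camera_info(name); f=240/np.tan(np.radians(c["fovy"])/2)
    T=np.linalg.inv(np.array(c["camera_from_world"]))
    r=np.array([(u-c["cx"])/f,(v-c["cy"])/f,1.])
    if d is None:
        rw=T[:3,:3]@r; d=(z-T[2,3])/rw[2]
    return T[:3,:3]@(r*d)+T[:3,3]
E
python3 - <<'E'
from h import *
print(robot.get_obs())
for n in("scene","top"):
    im,d=vision.get_image(n); cv2.imwrite(f"pics/{n}0.png",im); np.save(f"{n}_d.npy",d)
    print(n,vision.camera_info(n))
    for t in ["tin","barcode","scanner","syrup","tin_upright","carton_flat","carton_small","pill_jar","tablet_tube"]:
        print(t,[(np.round(x["xy"],0),round(x["score"],2)) for x in models.search_frame(n,t)[:3]] )
E
```

```text
pics
{'time_s': 0.0, 'joint_pos': array([ 6.80334701e+01,  2.81635150e+01,  8.93495218e+01, -1.76685123e-03,
        6.25485969e+01, -6.05250717e+00]), 'dq': array([ 0.0662997 , -0.00064226, -0.00144816,  0.07249073, -0.03854155,
        0.05602862]), 'tau': array([-1.30009616e-03, -6.12635064e+01, -2.58190763e+01,  6.92658685e-02,
        4.80902789e-02, -1.87040123e-04]), 'tool_pos': array([0.17128981, 0.60082397, 0.21407223]), 'orientation': array([-1.79938545e+02, -4.94034901e-03,  1.64086790e+02]), 'ft_force': array([0.18791016, 0.98481167, 0.26011831]), 'wrist_torque': array([-0.01648768,  0.03673172,  0.03446775]), 'width': 0.9997967457934852}
scene {'fovy': 55.010560401224154, 'cx': 312.9580016579141, 'cy': 236.60239118992845, 'camera_from_world': array([[-0.65150543,  0.758603  , -0.00788362,  0.25725271],
       [ 0.62475432,  0.53060004, -0.57283998, -0.40872278],
       [-0.43037508, -0.37813368, -0.81962931,  1.28962812],
       [ 0.        ,  0.        ,  0.        ,  1.        ]])}
tin [(array([312., 235.]), 0.95), (array([479., 361.]), 0.84)]
barcode [(array([316., 23
[... 411 characters left out ...]
era_from_world': array([[-0.01401582, -0.99988605, -0.00560765,  0.16697628],
       [-0.98422882,  0.01478498, -0.17628112,  0.61435846],
       [ 0.17634394,  0.00304848, -0.98432389,  1.09455169],
       [ 0.        ,  0.        ,  0.        ,  1.        ]])}
tin [(array([318., 262.]), 0.8), (array([113., 261.]), 0.58)]
barcode [(array([320., 262.]), 0.93), (array([110., 257.]), 0.85)]
scanner [(array([407., 263.]), 0.93)]
syrup [(array([498., 267.]), 0.75)]
tin_upright [(array([492., 173.]), 0.91)]
carton_flat [(array([401., 188.]), 0.8)]
carton_small [(array([362., 334.]), 0.72)]
pill_jar [(array([468., 334.]), 0.8), (array([330., 176.]), 0.18)]
tablet_tube [(array([330., 176.]), 0.88)]
```

View pics/top0.png

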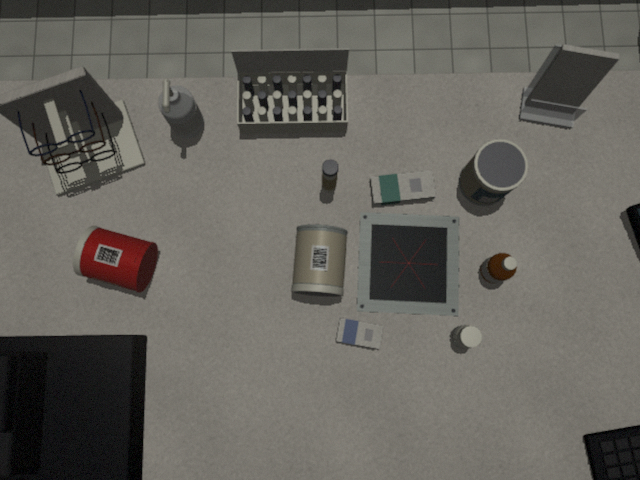

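View pics/scene0.png

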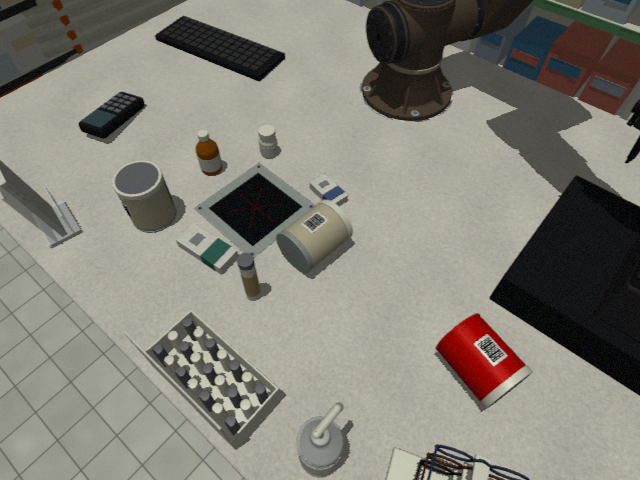

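The top view shows the cream tin at about (320,259), left of the glass at (407,263), with the red look-alike at (115,260). The syrup is at (502,267). Next I'll measure these.

```bash
cat > meas.py <<'E'
from h import *
from scipy.optimize import least_squares
def cloud(name,im,d):
    c=vision.camera_info(name); f=240/np.tan(np.radians(c["fovy"])/2)
    T=np.linalg.inv(np.array(c["camera_from_world"]))
    v,u=np.mgrid[:480,:640]
    P=np.stack([(u-c["cx"])/f*d,(v-c["cy"])/f*d,d],-1)
    W=P@T[:3,:3].T+T[:3,3]; W[d<=0]=np.nan
    return W
def fit(W,x0,y0):
    m=(np.abs(W[...,0]-x0)<.075)&(np.abs(W[...,1]-y0)<.06)&(W[...,2]>.03)&(W[...,2]<.13)
    p=W[m]
    def r(q): # y centre, slope dy/dx, z centre
        yc=q[0]+q[1]*(p[:,0]-x0)
        return np.hypot((p[:,1]-yc)/np.sqrt(1+q[1]**2),p[:,2]-q[2])-.05
    s=least_squares(r,[y0,0,.05],loss="soft_l1",f_scale=.003)
    xs=np.percentile(p[:,0],[1,99])
    return s.x,xs,np.std(r(s.x)),len(p)
E
python3 - <<'E'
from meas import *
im=cv2.imread("pics/top0.png"); d=np.load("top_d.npy"); W=cloud("top",im,d)
ims=cv2.imread("pics/scene0.png"); ds=np.load("scene_d.npy"); Ws=cloud("scene",ims,ds)
print("counter z", np.nanmedian(W[225:300,380:430,2]),np.nanmedian(Ws[195:220,240:265,2]))
# glass: dark region
g=(im.max(2)<75).astype(np.uint8); g[:,:355]=0; g[:,465:]=0; g[:205]=0; g[320:]=0
g=cv2.morphologyEx(g,cv2.MORPH_CLOSE,np.ones((7,7)))
n,l,s,c=cv2.connectedComponentsWithStats(g); k=1+np.argmax(s[1:,4]); print(s[k])
cnt=max(cv2.findContours((l==k).astype(np.uint8),0,2)[0],key=cv2.contourArea)
R=cv2.minAreaRect(cnt); B=cv2.boxPoints(R); Q=np.array([proj_inv("top",u,v,z=0) for u,v in B]); print(B,Q,Q.mean(0))
e=Q[1]-Q[0]; print("edge lens",[np.linalg.norm(Q[i]-Q[i-1]) for i in range(4)],"ang",np.degrees(np.arctan2(e[1],e[0])))
c0=proj_inv("top",320,259,z=.09); print(c0)
print("fit top",fit(W,*c0[:2])); print("fit scene",fit(Ws,*c0[:2]))
print("barcode top",proj_inv("top",320,258.5,z=.1),"scene",proj_inv("scene",316,222,z=.1))
for t,(u,v),z in [("syrup",(506,262),.115),("tin_up",(500,164),.125),("carton_flat",(403,187),.026),("small",(360,333),.022),("jar",(470,337),.075),("tube",(330,167),.134)]:
    print(t,proj_inv("top",u,v,z=z))
E
```

```text
counter z 0.0007214771254983043 0.0013790363690079355
[ 370  225   77   78 5695]
[[368.81955 299.42117]
 [371.8923  224.13844]
 [448.43826 227.26279]
 [445.3655  302.54553]] [[ 0.4957683   0.0515963   0.        ]
 [ 0.64736136  0.04080759  0.        ]
 [ 0.63859847 -0.11342237  0.        ]
 [ 0.48744578 -0.09925033  0.        ]] [ 0.56729348 -0.0300672   0.        ]
edge lens [np.float64(0.1510760320435703), np.float64(0.15197648487657164), np.float64(0.1544787084317706), np.float64(0.1518156167836004)] ang -4.070810797287358
[0.56538864 0.1474325  0.09      ]
fit top (array([ 0.14973245, -0.09186039,  0.04870905]), array([0.5018087 , 0.62779252]), np.float64(0.004558917305851832), 3537)
fit scene (array([ 0.15105814, -0.09542532,  0.04901698]), array([0.50912194, 0.63408568]), np.float64(0.0083302327951604), 3220)
barcode top [0.5649328  0.14748268 0.1       ] scene [0.56695362 0.15670621 0.1       ]
syrup [ 0.55151983 -0.1876954   0.115     ]
tin_up [ 0.73196852 -0.18630043  0.125     ]
carton_flat [ 0.71697193 -0.02121462  0.026     ]
small [0.43019039 0.07238735 0.022     ]
jar [ 0.41939049 -0.1249355   0.075     ]
tube [0.72846424 0.12678602 0.134     ]
```

```bash
python3 - <<'E'
import cv2
im=cv2.imread("pics/top0.png")[160:360,260:530]; cv2.imwrite("pics/crop0.png",cv2.resize(im,None,fx=2.9,fy=2.9,interpolation=cv2.INTER_CUBIC))
E
```

```text
(no output)
```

View pics/crop0.png

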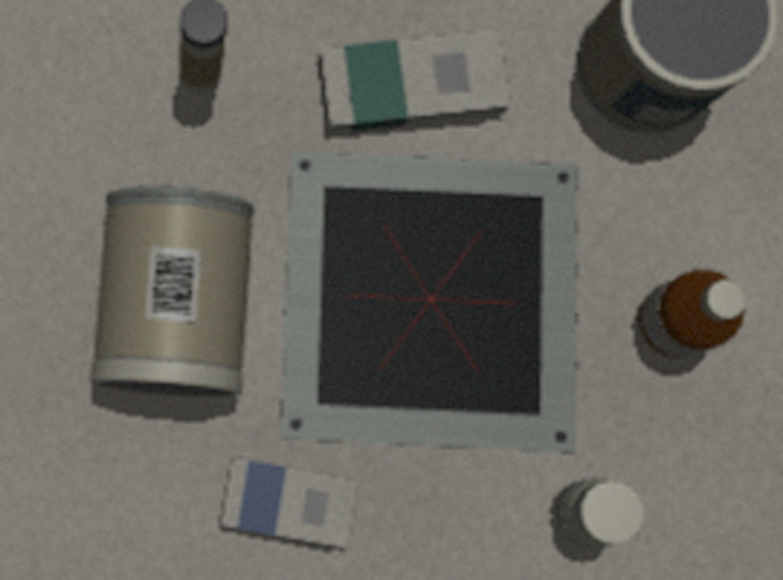

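```bash
python3 - <<'E'
from meas import *
for n in("top","scene"):
    im=cv2.imread(f"pics/{n}0.png"); W=cloud(n,im,np.load(f"{n}_d.npy")); w=W.reshape(-1,3)
    m=(w[:,2]>.03)&(w[:,1]>.25)&(w[:,0]<.5)&(w[:,1]<.9); q=w[m]; print(n,m.sum(),np.percentile(q,[1,50,99],axis=0).round(3) if m.sum() else None)
S=np.array([(305,165),(563,177),(561,437),(295,425)])/2.9+[260,160]
Q=np.array([proj_inv("top",u,v,z=0) for u,v in S]);print(Q.round(4),Q.mean(0))
for i in (0,3),(1,2): e=Q[i[0]]-Q[i[1]];print(np.degrees(np.arctan2(e[1],e[0])))
print(proj_inv("top",432/2.9+260,299/2.9+160,z=0), proj_inv("scene",257,206.5,z=0))
E
```

```text
top 20158 [[0.187 0.488 0.039]
 [0.31  0.596 0.091]
 [0.43  0.707 0.227]]
scene 19255 [[-0.702  0.298  0.033]
 [ 0.357  0.595  0.09 ]
 [ 0.436  0.739  0.301]]
[[ 0.6625  0.054   0.    ]
 [ 0.6512 -0.1256  0.    ]
 [ 0.4713 -0.1143  0.    ]
 [ 0.4819  0.066   0.    ]] [ 5.66742319e-01 -2.99901196e-02  1.11022302e-16]
-3.8212620121755836
-3.5973686393921906
[ 0.56691545 -0.0307525   0.        ] [ 5.63987725e-01 -2.37232333e-02  1.11022302e-16]
```

Emit:
{"api": "apply_moves", "payload": {
  "deltas": [
    {"claw":0.5,"dp":[0.66,-0.7,-0.1],"delta_rot":[0,0,-0.577]},
    {"claw":0.5,"dp":[0.66,-0.7,-0.1],"delta_rot":[0,0,-0.577]},
    {"claw":0.5,"dp":[0.66,-0.7,-0.1],"delta_rot":[0,0,-0.577]},
    {"claw":0.5,"dp":[0.66,-0.7,-0.1],"delta_rot":[0,0,-0.577]},
    {"claw":0.5,"dp":[0.66,-0.7,-0.1],"delta_rot":[0,0,-0.577]},
    {"claw":0.5,"dp":[0.66,-0.7,-0.1],"delta_rot":[0,0,-0.577]},
    {"claw":0.5,"dp":[0.66,-0.7,-0.1],"delta_rot":[0,0,-0.577]},
    {"claw":0.5,"dp":[0.66,-0.7,-0.1],"delta_rot":[0,0,-0.577]},
    {"claw":0.5,"dp":[0.66,-0.7,-0.1],"delta_rot":[0,0,-0.577]},
    {"claw":0.5,"dp":[0.66,-0.7,-0.1],"delta_rot":[0,0,-0.577]},
    {"claw":0.5,"dp":[0.66,-0.7,-0.1],"delta_rot":[0,0,-0.577]},
    {"claw":0.5,"dp":[0.66,-0.7,-0.1],"delta_rot":[0,0,-0.577]},
    {"claw":0.5,"dp":[0.66,-0.7,-0.1],"delta_rot":[0,0,-0.577]},
    {"claw":0.5,"dp":[0.66,-0.7,-0.1],"delta_rot":[0,0,-0.577]},
    {"claw":0.5,"dp":[0.66,-0.7,-0.1],"delta_rot":[0,0,-0.577]},
    {"claw":0.5,"dp":[0.66,-0.7,-0.1],"delta_rot":[0,0,-0.577]},
    {"claw":0.5,"dp":[0.66,-0.7,-0.1],"delta_rot":[0,0,-0.577]},
    {"claw":0.5,"dp":[0.66,-0.7,-0.1],"delta_rot":[0,0,-0.577]},
    {"claw":0.5,"dp":[0.66,-0.7,-0.1],"delta_rot":[0,0,-0.577]},
    {"claw":0.5,"dp":[0.66,-0.7,-0.1],"delta_rot":[0,0,-0.577]}
  ]
}}

```text
time_s: 2.67
tool_pos: [0.5683, 0.1798, 0.1546]
orientation: [180.0, -0.0, 84.5]
ft_force: [1.0, 0.4, -0.4]
width: 0.502
```

Emit:
{"api": "apply_moves", "payload": {
  "deltas": [
    {"claw":0.5,"dp":[0,0,0],"delta_rot":[0,0,0]},
    {"claw":0.5,"dp":[0,0,0],"delta_rot":[0,0,0]}
  ]
}}

```text
time_s: 2.83
tool_pos: [0.5679, 0.1801, 0.1542]
orientation: [-180.0, 0.0, 84.6]
ft_force: [-0.6, -0.4, 0.0]
width: 0.494
```

```bash
python3 - <<'E'
from meas import *
im,d=vision.get_image("scene"); cv2.imwrite("pics/scene1.png",cv2.resize(im[60:330,130:490],None,fx=2.2,fy=2.2))
im,d=vision.get_image("wrist"); cv2.imwrite("pics/wrist1.png",im)
E
```

```text
(no output)
```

View pics/scene1.png

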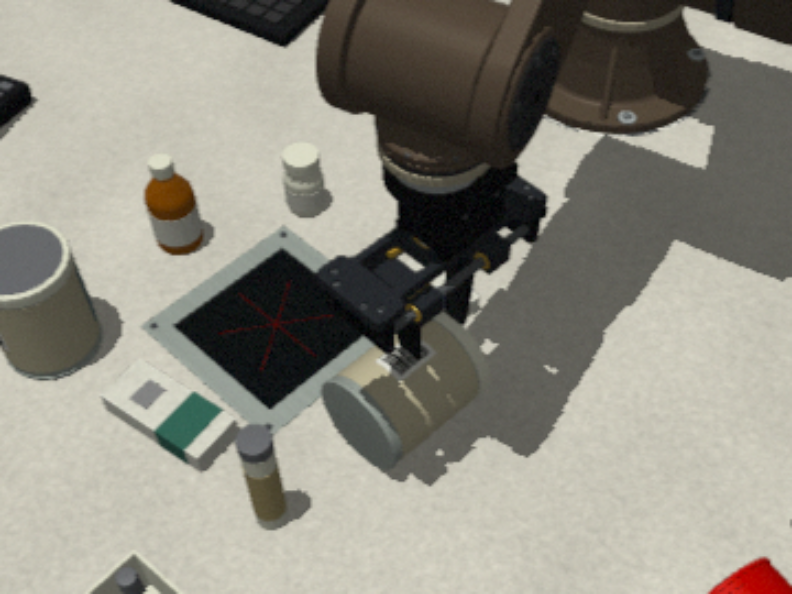

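View pics/wrist1.png

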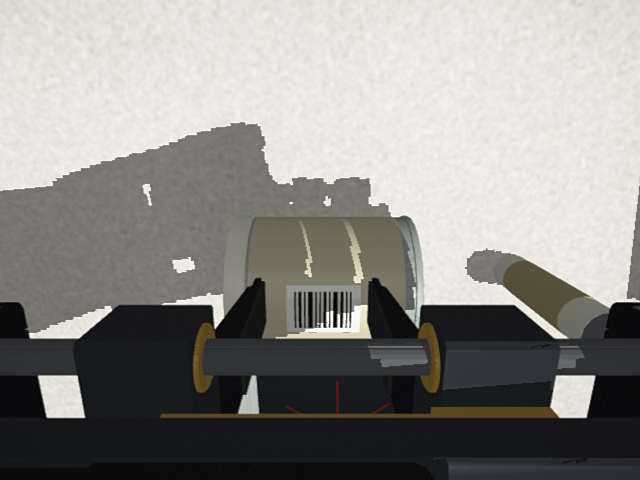

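Emit:
{"api": "apply_moves", "payload": {
  "deltas": [
    {"claw":0.5,"dp":[0.05,-0.14,-0.6],"delta_rot":[0,0,0]},
    {"claw":0.5,"dp":[0,0,-0.6],"delta_rot":[0,0,0]},
    {"claw":0.5,"dp":[0,0,-0.5],"delta_rot":[0,0,0]},
    {"claw":0.5,"dp":[0,0,-0.1],"delta_rot":[0,0,0]},
    {"claw":0.5,"dp":[0,0,-0.05],"delta_rot":[0,0,0]},
    {"claw":0.5,"dp":[0,0,0],"delta_rot":[0,0,0]}
  ]
}}

```text
time_s: 3.43
tool_pos: [0.5687, 0.1775, 0.0997]
orientation: [180.0, -0.0, 84.8]
ft_force: [-0.7, 0.8, -0.1]
width: 0.499
```

Emit:
{"api": "apply_moves", "payload": {
  "deltas": [
    {"claw":0.5,"dp":[0,0,-0.05],"delta_rot":[0,0,0]},
    {"claw":0.5,"dp":[0,0,-0.05],"delta_rot":[0,0,0]}
  ]
}}

```text
time_s: 3.6
tool_pos: [0.5693, 0.1772, 0.0972]
orientation: [179.9, -0.0, 84.8]
ft_force: [-1.0, 1.6, 11.9]
width: 0.499
```

Emit:
{"api": "apply_moves", "payload": {
  "deltas": [
    {"claw":0.5,"dp":[0,0,-0.04],"delta_rot":[0,0,0]}
  ]
}}

```text
time_s: 3.68
tool_pos: [0.5695, 0.1775, 0.0967]
orientation: [179.9, -0.1, 84.7]
ft_force: [-5.0, 3.8, 22.5]
width: 0.5
```

Emit:
{"api": "apply_moves", "payload": {
  "deltas": [
    {"claw":0.5,"dp":[-0.01,-0.13,0.022],"delta_rot":[0,0,0]},
    {"claw":0.5,"dp":[-0.023,-0.25,0.033],"delta_rot":[0,0,0]},
    {"claw":0.5,"dp":[-0.023,-0.25,0.022],"delta_rot":[0,0,0]},
    {"claw":0.5,"dp":[-0.023,-0.25,0.013],"delta_rot":[0,0,0]}
  ]
}}

```text
time_s: 4.02
tool_pos: [0.5669, 0.1507, 0.0998]
orientation: [179.9, -0.1, 84.8]
ft_force: [-3.7, 0.7, 16.2]
width: 0.5
```

Emit:
{"api": "apply_moves", "payload": {
  "deltas": [
    {"claw":0.5,"dp":[-0.023,-0.25,0.005],"delta_rot":[0,0,0]},
    {"claw":0.5,"dp":[-0.023,-0.25,0],"delta_rot":[0,0,0]},
    {"claw":0.5,"dp":[-0.023,-0.25,0],"delta_rot":[0,0,0]},
    {"claw":0.5,"dp":[-0.023,-0.25,0],"delta_rot":[0,0,0]}
  ]
}}

```text
time_s: 4.35
tool_pos: [0.5641, 0.1204, 0.1]
orientation: [179.9, -0.0, 84.7]
ft_force: [-4.4, 0.4, 18.1]
width: 0.498
```

Emit:
{"api": "apply_moves", "payload": {
  "deltas": [
    {"claw":0.5,"dp":[-0.023,-0.25,0],"delta_rot":[0,0,0]},
    {"claw":0.5,"dp":[-0.023,-0.25,-0.003],"delta_rot":[0,0,0]},
    {"claw":0.5,"dp":[-0.023,-0.25,-0.011],"delta_rot":[0,0,0]},
    {"claw":0.5,"dp":[-0.018,-0.2,-0.016],"delta_rot":[0,0,0]}
  ]
}}

```text
time_s: 4.68
tool_pos: [0.5615, 0.0916, 0.0993]
orientation: [179.9, -0.0, 84.7]
ft_force: [-6.7, -1.2, 22.3]
width: 0.502
```

Emit:
{"api": "apply_moves", "payload": {
  "deltas": [
    {"claw":0.5,"dp":[-0.014,-0.15,-0.013],"delta_rot":[0,0,0]},
    {"claw":0.5,"dp":[-0.007,-0.08,-0.008],"delta_rot":[0,0,0]},
    {"claw":0.5,"dp":[0,0,0],"delta_rot":[0,0,0]},
    {"claw":0.5,"dp":[0,0,0],"delta_rot":[0,0,0]}
  ]
}}

```text
time_s: 5.02
tool_pos: [0.5609, 0.0848, 0.0987]
orientation: [179.9, -0.0, 84.7]
ft_force: [-7.2, -1.8, 22.5]
width: 0.5
```

```bash
python3 - <<'E'
from meas import *
im,d=vision.get_image("scene"); cv2.imwrite("pics/scene2.png",cv2.resize(im[60:330,130:490],None,fx=2.2,fy=2.2))
im,d=vision.get_image("wrist"); cv2.imwrite("pics/wrist2.png",im)
print(robot.get_obs()["ft_force"])
E
```

```text
[-6.13190796 -1.34856813 22.341605  ]
```

View pics/scene2.png

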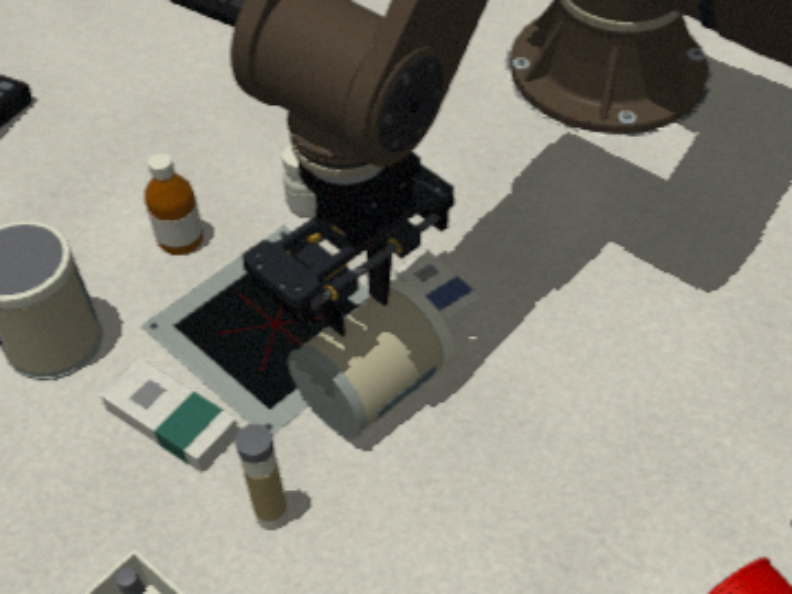

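View pics/wrist2.png

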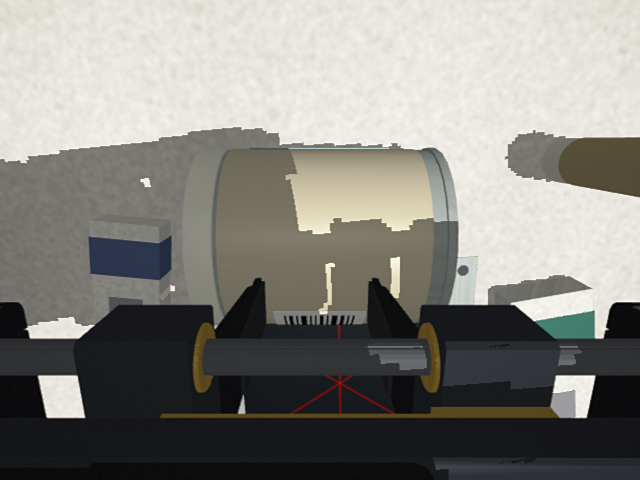

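The tin has rolled, and the barcode is now on the front side between the fingers. I'll lift off and measure.

Emit:
{"api": "apply_moves", "payload": {
  "deltas": [
    {"claw":0.5,"dp":[0,0,0.08],"delta_rot":[0,0,0]},
    {"claw":0.5,"dp":[0,0,0.3],"delta_rot":[0,0,0]},
    {"claw":0.5,"dp":[0,0,0.4],"delta_rot":[0,0,0]},
    {"claw":0.5,"dp":[0,0.7,0.2],"delta_rot":[0,0,0]},
    {"claw":0.5,"dp":[0,0.5,0],"delta_rot":[0,0,0]},
    {"claw":0.5,"dp":[0,0,0],"delta_rot":[0,0,0]}
  ]
}}

```text
time_s: 5.62
tool_pos: [0.5608, 0.1229, 0.1269]
orientation: [179.9, -0.0, 84.8]
ft_force: [0.2, 0.0, -0.1]
width: 0.502
```

```bash
cat > look.py <<'E'
from meas import *
import sys
x0,y0=float(sys.argv[2]),float(sys.argv[3])
print(robot.get_obs()["tool_pos"])
for n in ("scene","top"):
    im,d=vision.get_image(n); W=cloud(n,im,d)
    lim=.102
    m=(np.abs(W[...,0]-x0)<.08)&(np.abs(W[...,1]-y0)<.07)&(W[...,2]>.015)&(W[...,2]<lim)
    p=W[m]
    if len(p)>100:
        r=lambda q:np.hypot((p[:,1]-q[0]-q[1]*(p[:,0]-x0))/np.sqrt(1+q[1]**2),p[:,2]-.0495)-.05
        s=least_squares(r,[y0,-.09],loss="soft_l1",f_scale=.002)
        ok=np.abs(r(s.x))<.006
        print(n,"y at x0",s.x[0].round(4),"slope",s.x[1].round(4),"x ends",np.percentile(p[ok,0],[1,99]).round(4),len(p),ok.sum())
    else: print(n,len(p))
    print(n,[(np.round(x["xy"],0),round(x["score"],2)) for x in models.search_frame(n,"barcode")[:3]])
    c=im[60:330,130:490] if n=="scene" else im[150:360,260:530]
    cv2.imwrite(f"pics/{n}{sys.argv[1]}.png",cv2.resize(c,None,fx=2.2,fy=2.2))
im,d=vision.get_image("wrist"); cv2.imwrite(f"pics/wrist{sys.argv[1]}.png",im)
E
python3 look.py 3 0.562 0.103
```

```text
[0.56080218 0.12291068 0.12686349]
scene y at x0 0.104 slope -0.097 x ends [0.5065 0.63  ] 2887 2438
scene [(array([484., 360.]), 0.75)]
top 0
top [(array([110., 260.]), 0.63)]
```

View pics/scene3.png

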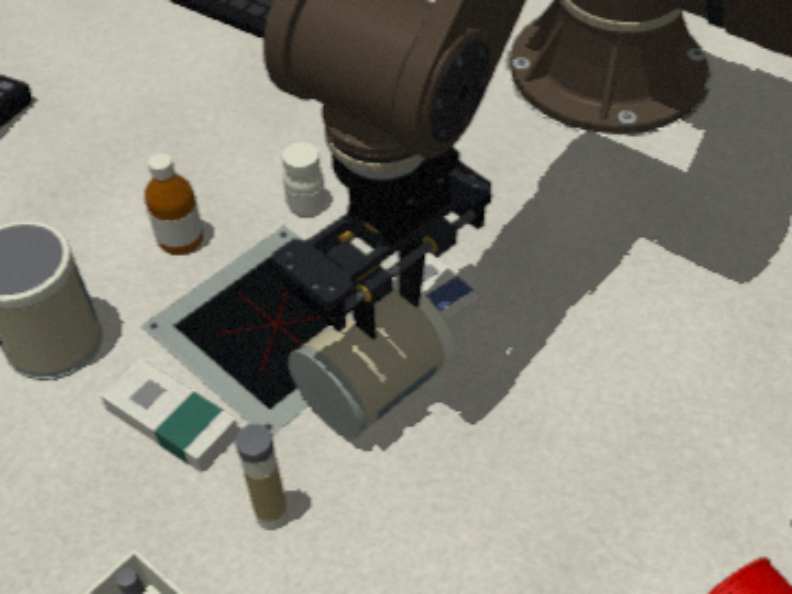

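View pics/wrist3.png

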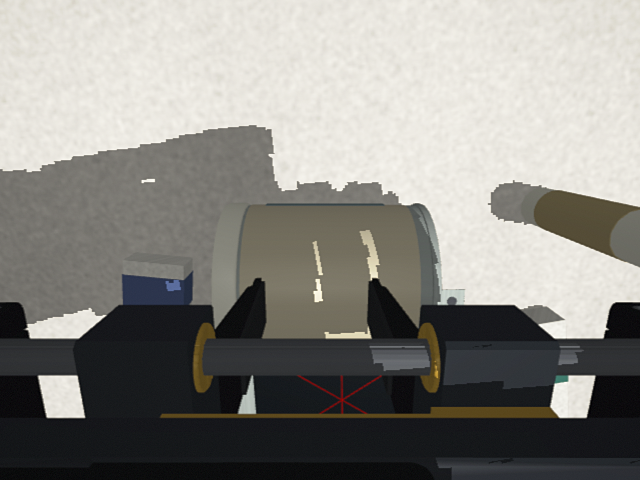

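Emit:
{"api": "apply_moves", "payload": {
  "deltas": [
    {"claw":0.5,"dp":[0.12,0.27,0],"delta_rot":[0,0,0]},
    {"claw":0.5,"dp":[0,0,-0.5],"delta_rot":[0,0,0]},
    {"claw":0.5,"dp":[0,0,-0.35],"delta_rot":[0,0,0]},
    {"claw":0.5,"dp":[0,0,-0.07],"delta_rot":[0,0,0]},
    {"claw":0.5,"dp":[0,0,-0.07],"delta_rot":[0,0,0]},
    {"claw":0.5,"dp":[0,0,0],"delta_rot":[0,0,0]}
  ]
}}

```text
time_s: 6.37
tool_pos: [0.5645, 0.1297, 0.0972]
orientation: [179.9, -0.0, 84.7]
ft_force: [-3.9, 3.7, 17.6]
width: 0.501
```

Emit:
{"api": "apply_moves", "payload": {
  "deltas": [
    {"claw":0.5,"dp":[-0.01,-0.13,0.022],"delta_rot":[0,0,0]},
    {"claw":0.5,"dp":[-0.023,-0.25,0.033],"delta_rot":[0,0,0]},
    {"claw":0.5,"dp":[-0.023,-0.25,0.022],"delta_rot":[0,0,0]},
    {"claw":0.5,"dp":[-0.023,-0.25,0.013],"delta_rot":[0,0,0]},
    {"claw":0.5,"dp":[-0.023,-0.25,0.005],"delta_rot":[0,0,0]},
    {"claw":0.5,"dp":[-0.023,-0.25,0],"delta_rot":[0,0,0]},
    {"claw":0.5,"dp":[-0.023,-0.25,0],"delta_rot":[0,0,0]}
  ]
}}

```text
time_s: 6.95
tool_pos: [0.5598, 0.08, 0.1]
orientation: [180.0, -0.0, 84.7]
ft_force: [-4.2, 1.2, 17.5]
width: 0.495
```

Emit:
{"api": "apply_moves", "payload": {
  "deltas": [
    {"claw":0.5,"dp":[-0.023,-0.25,0],"delta_rot":[0,0,0]},
    {"claw":0.5,"dp":[-0.023,-0.25,0],"delta_rot":[0,0,0]},
    {"claw":0.5,"dp":[-0.023,-0.25,0],"delta_rot":[0,0,0]},
    {"claw":0.5,"dp":[-0.023,-0.25,-0.005],"delta_rot":[0,0,0]},
    {"claw":0.5,"dp":[-0.023,-0.25,-0.012],"delta_rot":[0,0,0]},
    {"claw":0.5,"dp":[-0.023,-0.25,-0.018],"delta_rot":[0,0,0]},
    {"claw":0.5,"dp":[-0.018,-0.2,-0.018],"delta_rot":[0,0,0]},
    {"claw":0.5,"dp":[-0.013,-0.14,-0.014],"delta_rot":[0,0,0]},
    {"claw":0.5,"dp":[-0.007,-0.08,-0.009],"delta_rot":[0,0,0]},
    {"claw":0.5,"dp":[0,0,0],"delta_rot":[0,0,0]},
    {"claw":0.5,"dp":[0,0,0],"delta_rot":[0,0,0]}
  ]
}}

```text
time_s: 7.87
tool_pos: [0.5545, 0.0222, 0.0969]
orientation: [180.0, 0.0, 84.7]
ft_force: [-1.4, -2.1, 7.9]
width: 0.502
```

Emit:
{"api": "apply_moves", "payload": {
  "deltas": [
    {"claw":0.5,"dp":[0,0,0.08],"delta_rot":[0,0,0]},
    {"claw":0.5,"dp":[0,0,0.3],"delta_rot":[0,0,0]},
    {"claw":0.5,"dp":[0,0,0.4],"delta_rot":[0,0,0]},
    {"claw":0.5,"dp":[0,0.7,0.2],"delta_rot":[0,0,0]},
    {"claw":0.5,"dp":[0,0.7,0],"delta_rot":[0,0,0]},
    {"claw":0.5,"dp":[0,0,0],"delta_rot":[0,0,0]}
  ]
}}

```text
time_s: 8.37
tool_pos: [0.5545, 0.067, 0.1268]
orientation: [180.0, -0.0, 84.8]
ft_force: [-0.2, 0.0, 0.1]
width: 0.5
```

```bash
python3 look.py 4 0.557 0.049
```

```text
[0.5544773  0.06695162 0.12679349]
scene y at x0 0.0497 slope -0.096 x ends [0.501 0.625] 2873 2450
scene [(array([484., 359.]), 0.98), (array([284., 209.]), 0.88)]
top 0
top [(array([111., 256.]), 0.73)]
```

View pics/scene4.png

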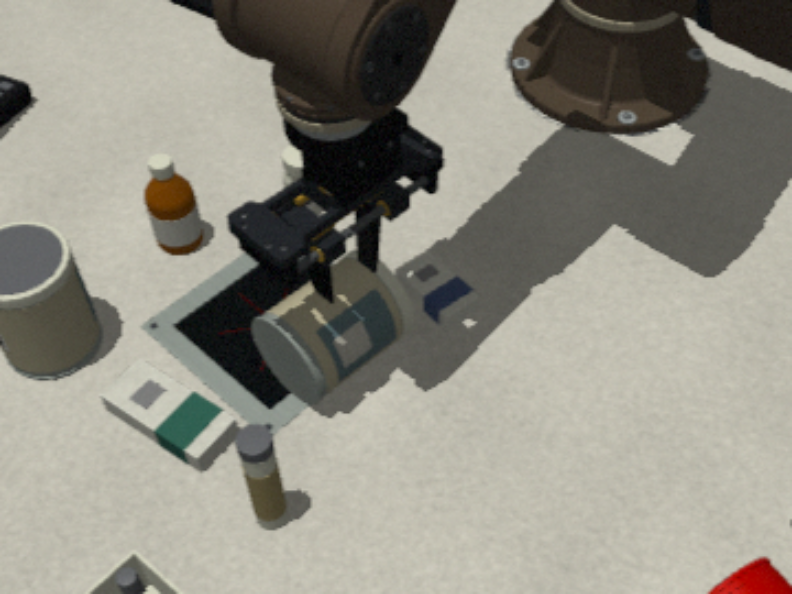

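View pics/wrist4.png

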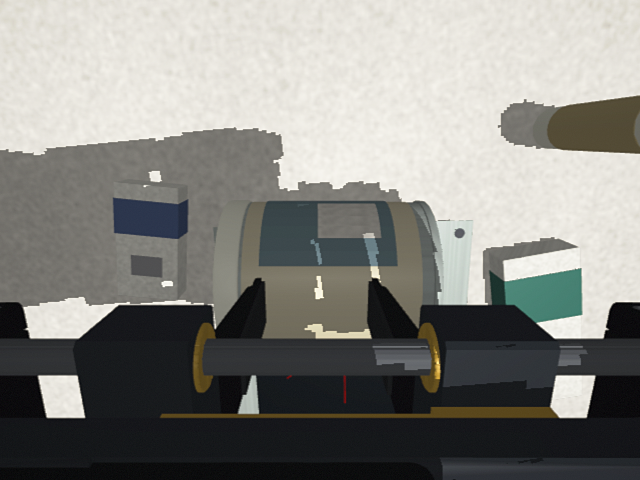

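Emit:
{"api": "apply_moves", "payload": {
  "deltas": [
    {"claw":0.5,"dp":[0.16,0.31,0],"delta_rot":[0,0,0]},
    {"claw":0.5,"dp":[0,0,-0.5],"delta_rot":[0,0,0]},
    {"claw":0.5,"dp":[0,0,-0.35],"delta_rot":[0,0,0]},
    {"claw":0.5,"dp":[0,0,-0.07],"delta_rot":[0,0,0]},
    {"claw":0.5,"dp":[0,0,-0.07],"delta_rot":[0,0,0]},
    {"claw":0.5,"dp":[0,0,0],"delta_rot":[0,0,0]}
  ]
}}

```text
time_s: 9.12
tool_pos: [0.5596, 0.0744, 0.0973]
orientation: [179.9, -0.0, 84.7]
ft_force: [-5.0, 2.9, 18.2]
width: 0.5
```

Emit:
{"api": "apply_moves", "payload": {
  "deltas": [
    {"claw":0.5,"dp":[-0.01,-0.13,0.022],"delta_rot":[0,0,0]},
    {"claw":0.5,"dp":[-0.023,-0.25,0.033],"delta_rot":[0,0,0]},
    {"claw":0.5,"dp":[-0.023,-0.25,0.022],"delta_rot":[0,0,0]},
    {"claw":0.5,"dp":[-0.023,-0.25,0.013],"delta_rot":[0,0,0]},
    {"claw":0.5,"dp":[-0.023,-0.25,0.005],"delta_rot":[0,0,0]},
    {"claw":0.5,"dp":[-0.023,-0.25,0],"delta_rot":[0,0,0]},
    {"claw":0.5,"dp":[-0.023,-0.25,0],"delta_rot":[0,0,0]}
  ]
}}

```text
time_s: 9.7
tool_pos: [0.5549, 0.0247, 0.1001]
orientation: [180.0, -0.0, 84.7]
ft_force: [-4.1, -0.4, 15.6]
width: 0.498
```

Emit:
{"api": "apply_moves", "payload": {
  "deltas": [
    {"claw":0.5,"dp":[-0.023,-0.25,0],"delta_rot":[0,0,0]},
    {"claw":0.5,"dp":[-0.023,-0.25,0],"delta_rot":[0,0,0]},
    {"claw":0.5,"dp":[-0.023,-0.25,0],"delta_rot":[0,0,0]},
    {"claw":0.5,"dp":[-0.023,-0.25,-0.005],"delta_rot":[0,0,0]},
    {"claw":0.5,"dp":[-0.023,-0.25,-0.013],"delta_rot":[0,0,0]},
    {"claw":0.5,"dp":[-0.023,-0.25,-0.019],"delta_rot":[0,0,0]},
    {"claw":0.5,"dp":[-0.019,-0.21,-0.02],"delta_rot":[0,0,0]},
    {"claw":0.5,"dp":[-0.014,-0.15,-0.016],"delta_rot":[0,0,0]},
    {"claw":0.5,"dp":[-0.008,-0.09,-0.012],"delta_rot":[0,0,0]},
    {"claw":0.5,"dp":[0,0,0],"delta_rot":[0,0,0]},
    {"claw":0.5,"dp":[0,0,0],"delta_rot":[0,0,0]}
  ]
}}

```text
time_s: 10.62
tool_pos: [0.5495, -0.0339, 0.0967]
orientation: [-180.0, 0.0, 84.7]
ft_force: [-1.3, -0.9, 5.4]
width: 0.498
```

Emit:
{"api": "apply_moves", "payload": {
  "deltas": [
    {"claw":0.5,"dp":[0,0,0.08],"delta_rot":[0,0,0]},
    {"claw":0.5,"dp":[0,0,0.3],"delta_rot":[0,0,0]},
    {"claw":0.5,"dp":[0,0,0.5],"delta_rot":[0,0,0]},
    {"claw":0.5,"dp":[0,0,0.8],"delta_rot":[0,0,0]},
    {"claw":0.5,"dp":[0,0.7,0.8],"delta_rot":[0,0,0]},
    {"claw":0.5,"dp":[0,0.9,0.6],"delta_rot":[0,0,0]},
    {"claw":0.5,"dp":[0,0.9,0],"delta_rot":[0,0,0]},
    {"claw":0.5,"dp":[0,0.9,0],"delta_rot":[0,0,0]},
    {"claw":0.5,"dp":[0,0.9,0],"delta_rot":[0,0,0]},
    {"claw":0.5,"dp":[0,0.9,0],"delta_rot":[0,0,0]},
    {"claw":0.5,"dp":[0,0.9,0],"delta_rot":[0,0,0]},
    {"claw":0.5,"dp":[0,0.9,0],"delta_rot":[0,0,0]},
    {"claw":0.5,"dp":[0,0.9,0],"delta_rot":[0,0,0]},
    {"claw":0.5,"dp":[0,0.9,0],"delta_rot":[0,0,0]},
    {"claw":0.5,"dp":[0,0.9,0],"delta_rot":[0,0,0]},
    {"claw":0.5,"dp":[0,0.9,0],"delta_rot":[0,0,0]},
    {"claw":0.5,"dp":[0,0,0],"delta_rot":[0,0,0]}
  ]
}}

```text
time_s: 12.03
tool_pos: [0.5489, 0.2884, 0.1893]
orientation: [180.0, -0.1, 84.9]
ft_force: [-0.7, 0.4, -0.6]
width: 0.501
```

```bash
python3 look.py 5 0.552 -0.006
```

```text
[0.54893768 0.28840104 0.18929089]
scene y at x0 -0.0058 slope -0.0976 x ends [0.4953 0.6196] 2897 2501
scene [(array([483., 360.]), 0.77), (array([266., 192.]), 0.73)]
top y at x0 -0.0071 slope -0.0904 x ends [0.49   0.6141] 3549 3417
top [(array([403., 266.]), 0.65), (array([111., 258.]), 0.6), (array([402., 188.]), 0.45)]
```

View pics/scene5.png

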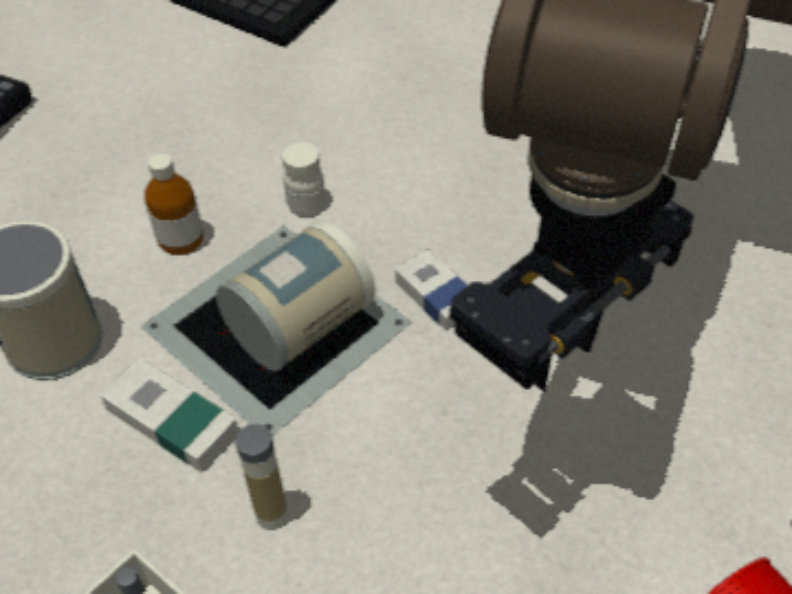

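View pics/top5.png

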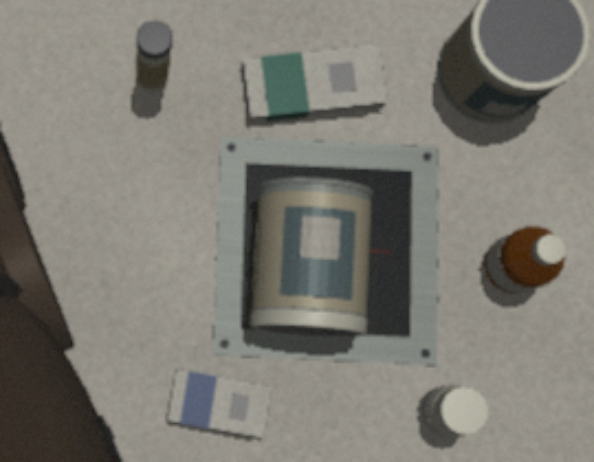

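```bash
python3 - <<'E'
from h import *
for u in (284,318,354):
    print(proj_inv("top",u/2.2+260,253/2.2+150,z=.098 if u!=318 else .1))
E
python3 look.py 6 0.552 -0.006
```

```text
[0.5513234  0.02107857 0.098     ]
[ 0.55065499 -0.00691585  0.1       ]
[ 0.55046526 -0.0371598   0.098     ]
[0.54940895 0.28358879 0.18911674]
scene y at x0 -0.0058 slope -0.0976 x ends [0.4949 0.6195] 2898 2500
scene [(array([482., 358.]), 0.84), (array([266., 192.]), 0.71), (array([267., 140.]), 0.36)]
top y at x0 -0.007 slope -0.0931 x ends [0.4891 0.6143] 3570 3439
top [(array([112., 261.]), 0.92), (array([403., 266.]), 0.67), (array([331., 176.]), 0.5)]
```

```bash
python3 -c "
from station import robot
print(robot.finish_job())"
```

```text
the job is handed in; nothing more can be done
None
```

I rolled the tin half a turn onto the glass in three strokes with both fingertips on top of it, then backed the arm off and handed the job in. The hand-in gives no verdict, so what follows are my own last checks.

- **Rotation:** the tin travelled about 157 mm, and the grey front panel now faces straight up, centred over the tin's axis to within about 1 to 2 mm. That puts the barcode down, about 1 to 2° off by my estimate.
- **Position:** the barcode is on the glass, about 16 mm toward the robot and 23 mm to the left (+y) of its middle. The limits are 60 and 64 mm.
- **At rest:** measurements from two successive looks agreed to within 1 mm, and the arm was touching nothing.
- **Force:** the highest force I read while pressing on the tin was about 22 N, and the fingertips stayed around 97 to 100 mm high.
- **Other goods:** they stand where they did at the start in the before and after pictures. I compared them by eye and did not measure them again.

The two cameras disagreed slightly: the scene camera put the tin about 1 mm off in y and 5 mm off in x from the top camera. The trained network also kept reporting a "barcode" on top of the tin, but the picture shows that is the grey panel's white square.

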